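# Lock the turntable and lift the gilded knob with the tongs

## Task

Push the turntable's red-headed locking pin fully down, then pick up the sprung tongs from their blue rest. Close the tongs on the gilded knob on the wheel, never touching it with the robot's own fingers, lift it about 8 cm straight up above the turntable and finish while still holding it there in the tongs. Leave the jar, wells, block, burnisher and tin where they are.

Things in the scene. Friction and masses are not known exactly. Their poses are not given: they have to be found in the camera images.
- turntable: Fixed, on the bamboo board (board top 18 mm above the counter). White wheel, 190 mm across, top 52 mm above the origin; its wooden boss (40 to 48 mm across) rises to 67 mm. Unlocked, it turns easily. Origin: centre of the underside, z up. On its -y side, 112 mm from the axis, an aluminium fork (26 mm wide, top at 60 mm) surrounds the wheel's yellow lug, holes aligned.
- pin (a joint): Locking pin, already started in the upper fork hole and sliding straight down through fork and lug: 0 = raised, 0.020 (m) = seated, its head on the fork. It moves with about 4 N of friction and stays where it is left.
- pin_head (a point): Centre of the top face of the pin's round red head (22 mm across, 8 mm thick). Raised, it stands 88 mm above the turntable's origin; seated, 68 mm.
- knob: Gilded (brass-coloured) drawer knob, 40 mm tall, 35 g, standing upright on the boss near the wheel's axis; foot 26 mm across, belly 32 mm across between 14 and 34 mm above its underside. Origin: centre of the underside, z up.
- tongs: Sprung steel tongs lying level on the rest: two upright blades 18 mm high, 3 mm thick, 60 g in all, hinged 100 mm behind the origin. Origin: midway between the red grip pads, at the blades' underside, about the centre of mass. x points to the jaws, y is the closing direction, z up (frame fixed to the +y blade). Squeezed at the pads, both blades close evenly about the middle line.
- tongs_pads (a point): Midway between the two red grip pads outside the blades, at mid height (9 mm above the tongs' underside). Each pad is 40 mm long, 18 mm high. Over the outside they measure 61 mm when open, 49 mm when the jaws are 32 mm apart, about 33 mm shut. Open, each pad slants outwards to the jaws by 0.025 rad; they are parallel once squeezed to 56 mm.
- tongs_jaws (a point): Midway between the two red jaws while the tongs are open, at mid height: 85 mm ahead of tongs_pads along the tongs' x, 11 mm above the tongs' underside. Jaws 30 mm long, 22 mm high; the open gap is 54 mm.
- tongs_arm (a joint): Closing angle between the two blades: 0 = open, 0.12 rad = jaws 32 mm apart, 0.28 = shut. A spring opens them: about 3 N on each pad to start closing, 6.5 N at 0.12 rad; about half of what the robot squeezes beyond that reaches the jaws.
- rest: Fixed blue ceramic rest on the board: two cross bars, 12 mm wide, 84 mm long, 26 mm high, 52 mm ahead of and behind its origin, joined by a spine 22 mm wide and 6 mm high. The tongs lie across the bars, their pads over the gap between. Origin: centre of the underside; x about along the tongs.
- jar: Amber glass jar with a steel screw cap, 48 mm across, 62 mm tall, on the board. Bystander. Origin: centre of the underside.
- well_a: White ceramic mixing well (small bowl), 60 mm across, 26 mm tall, on the board. Bystander. Origin: centre of the underside.
- well_b: Second mixing well, like well_a. Bystander.
- block: Orange hard silicone block, 50 x 32 x 22 mm, on the board. Bystander. Origin: centre of the underside.
- burnisher: Burnishing tool lying on the board, dark wooden handle and steel tip, 170 mm long, 11 mm thick. Bystander. Origin: middle of its length, on the underside; x towards the tip.
- tin: Small tin with a paper label, 52 mm across, 45 mm tall, on the board. Bystander. Origin: centre of the underside.

How it is judged:
By the outcome, as a careful person would: the job done as asked, in the order asked, and still so for the second after the job is handed in, while the arm keeps its last pose, push and grip.
It also fails if it takes over 48 s, if anything falls off the work surface, if the arm or the gripper's body presses on something with over 40 N, if the wrist force passes 120 N, or if a joint passes its speed limit or range.

## Robot

A 6-joint arm with a two-finger parallel gripper is mounted at the origin on the work surface. World frame = base frame: x ahead of the robot, y to its left, z up, the work surface at z = 0. Lengths are in m, angles in rad, forces in N, time in s.
With the tool pointing down it reaches from about 0.375 to 0.9 m from the base axis. Payload 3.1 kg.
Tool frame: the origin (TCP) lies on the centre line of the jaws, within the pads' length; the fingertips stand 25 mm ahead of it and the grasp point (between the pads) lies 6 mm ahead of it (manip.tips_ahead is the distance from the TCP to the fingertips, in m); z points along the fingers, y is the direction in which the jaws open and shut (so a half turn about z gives the same grasp; the last joint's range is limited). The gripper opens to 85 mm and grips with 20 to 120 N. Pads are 22 mm wide; open, the fingers measure 114 mm over their backs; the gripper's body (76 mm by 85 mm) begins 54 mm behind the grasp point. The pads swing forward as they close: fully open they stand 13 mm farther back than shut.
Start: joints at [-1.433, 0.527, 1.433, -0, 1.181, -0.178], TCP at [0.195, -0.594, 0.256] pointing down, gripper open.
Joint ranges: [-3.08, 3.08], [-0.75, 2.2], [0.22, 2.44], [-1.43, 4.57], [0, 2.65], [-2.85, 2.85]. Speed limits (rad/s): [2.79, 2.79, 3.14, 3.14, 3.14, 3.14].

## Interface

Orientations are given as a unit quaternion [x, y, z, w].
In Python, from station import manip gives the robot as it stands.
- The arm moves only by the tool play_rows, never from a script. Its argument "steps" is a list that holds one entry, the list of rows, each a list of 6 numbers: the shift along the tool's x, y, z in m, then the turn, a rotation vector about the tool's x, y, z in degrees. In form: [[[x, y, z, rx, ry, rz], ...]]. A call has 1 to 10 rows; each row shifts and turns the commanded pose from where the row before left it, along the tool's axes as they then stand; what a row does not reach is not made up. A row lasts 1/8 s, in which the tool goes at most 62.5 mm and 10.7 degrees, less where a joint would pass 70% of its speed; a pose out of reach is approached as far as the arm can. A call is refused whole if a number of a shift passes 0.0625 or a number of a turn 10.7, either way. A call with a gripper value outside its range is refused whole. "fingers" is the opening, from 0 (shut) to 1 (fully open), set as the call begins (left out, the last holds). The fingers move at their own pace and stop on an object; "squeeze" is the grip in N (left out, the last holds). Time passes only in rows, so rows that do not move let the fingers close. It gives the time, the measured TCP pose, the force and the opening at its end, in the units of the state.
- manip.sense(): the state, without advancing time (a new reading comes with each control period).
- manip.snapshot(name): name is "side" or "top" or "wrist"; returns a dict with "img" (384x512x3 uint8, red, green, blue), "K" (3x3 intrinsics, pixels), "k1" (the pictures are not rectified: a ray, as slopes to the right and down, at radius r is drawn at 1 + k1 r^2 times it, then the intrinsics apply), "world_from_camera" (4x4, takes a point from camera to world coordinates). Camera axes: x right, y down, z forward; pixel columns grow to the right and rows downward; lengths in m; the calibration is good to about 2 mm. A picture is of the moment at which its call begins. There is no depth.
- manip.sign_off(): hands the job in, once; it reports no verdict.
Trained networks look in a picture, given as the dict that the camera call returned (one of the last four; its "shot" number tells which), for a name from the list of things; names that differ only in an ending like _2 or _b are one class to them, and where a whole thing is asked for, a point or a joint stands for the part that bears it (a point fixed in the world has none). Each returns a list of dicts, best first, with "score" (0 to 1); they miss things now and then, are a little off and sometimes report something else, mostly with a low value. They report only what shows in the picture. A call takes as long as a camera call.
- manip.regions_of(label, picture): "pixels" (384x512 bool, what is visible of it) and "rect" ([left, top, right, bottom] in pixels, round what is visible of it).
- manip.pinpoint(label, picture): "point" ([column, row] in pixels: a listed point, or the origin of a listed thing).
The state is a dict: "t": time; "q": joint angles; "qd": joint speeds; "tau": joint torques, N m; "tcp_pos": TCP position; "tool_rot": TCP orientation; "force": force on the tool from outside, world axes, zero at the start; "ft_torque": the same for the moment, N m; "finger_gap": opening from 0.0 (shut) to 1.0 (fully open).
Only numpy, scipy, OpenCV 4.12 (cv2) and the standard library are available. Lean on these libraries where they do the work, as an engineer would, in place of code of your own. Each camera call takes 0.05 s, during which the arm holds its last target.

## Working session

There is one attempt and no reset: what is moved stays moved. The work goes in short steps, Python scripts to look and compute and a tool call to move; the robot and the scene stay as the last step left them, time stands still between calls to the robot, and variables do not carry over. Pictures are saved under pics/ and viewed, and the job is handed in when it is done.

Besides the shell and the picture viewer there is one more tool, called as a command line: name --argument value ..., lists and objects as JSON in quotes. play_rows: Moves the arm, as the interface text tells. Its arguments: {"type":"object","properties":{"steps":{"type":"array"},"fingers":{"type":"number"},"squeeze":{"type":"number"}},"required":["steps"]}

```bash
ls; mkdir -p pics
cat > h.py <<'E'
import numpy as np, cv2
from scipy.spatial.transform import Rotation as R
from station import manip
def ray(s,uv):
    K=s["K"];k=s["k1"]
    d=np.array([(uv[0]-K[0][2])/K[0][0],(uv[1]-K[1][2])/K[1][1]]);p=d.copy()
    for _ in range(30): p=d/(1+k*(p@p))
    T=np.array(s["world_from_camera"]);v=T[:3,:3]@np.array([p[0],p[1],1]);return T[:3,3],v/np.linalg.norm(v)
def atz(s,uv,z):
    o,v=ray(s,uv);return o+v*(z-o[2])/v[2]
def tri(rs):
    A=0;b=0
    for o,v in rs:
        P=np.eye(3)-np.outer(v,v);A=A+P;b=b+P@o
    x=np.linalg.solve(A,b);return x,[np.linalg.norm((np.eye(3)-np.outer(v,v))@(x-o)) for o,v in rs]
def proj(s,X):
    T=np.linalg.inv(np.array(s["world_from_camera"]));c=T[:3,:3]@np.array(X)+T[:3,3];p=c[:2]/c[2];p=p*(1+s["k1"]*(p@p));K=s["K"]
    return np.array([K[0][0]*p[0]+K[0][2],K[1][1]*p[1]+K[1][2]])
def save(s,n): cv2.imwrite("pics/"+n+".png",np.ascontiguousarray(s["img"][:,:,::-1]))
E
python3 - <<'E'
from h import *
for n in ["side","top","wrist"]:
    s=manip.snapshot(n);save(s,n+"0")
    print(n,np.round(s["world_from_camera"],3).tolist(),s["K"][0][0],s["k1"])
    for l in ["turntable","pin_head","knob","tongs","tongs_pads","tongs_jaws","rest","jar","well_a","block","burnisher","tin"]:
        for r in manip.pinpoint(l,s)[:2]:
            print(l,np.round(r["point"],1),round(r["score"],2))
print(manip.sense(),manip.tips_ahead)
E
```

```text
pics
side [[-0.998, -0.043, 0.043, 0.498], [-0.061, 0.723, -0.689, 0.699], [-0.002, -0.69, -0.724, 0.851], [0.0, 0.0, 0.0, 1.0]] 349.26789510635945 0.01313051412574038
turntable [264.6 293.8] 0.74
turntable [232.9 216.1] 0.69
pin_head [232.9 171.7] 0.54
pin_head [264. 289.] 0.47
knob [229.9 196.6] 0.43
tongs [265.8 289.2] 0.79
tongs_pads [246.8 149.1] 0.62
tongs_jaws [231.9 280. ] 0.59
tongs_jaws [263.9 285.7] 0.45
rest [265.8 298. ] 0.97
rest [299.  193.5] 0.15
jar [179.8 272.6] 0.64
well_a [297.9 193.1] 0.71
well_a [295.7 217.3] 0.48
block [286.1 171.4] 0.54
burnisher [247.4 148.7] 0.64
burnisher [295.  214.3] 0.58
tin [184.6 316.2] 0.62
tin [262.8 292.7] 0.15
top [[0.016, -0.997, 0.078, 0.48], [-0.999, -0.019, -0.039, 0.006], [0.04, -0.078, -0.996, 0.989], [0.0, 0.0, 0.0, 1.0]] 378.44223180129427 -0.10294446746433958
turntable [254.2 175.6] 0.86
pin_head [300.  172.9] 0.54
knob [378.7 189.7] 0.42
knob [140.5 219. ] 0.4
tongs [148.1 217.4] 0.85
tongs_pads [143.4 219.4] 0.62
tongs_jaws [144.7 184.2] 0.84
rest [146.4 218.8] 0.68
jar [173.5 129.8] 0.82
well_a [297.7 256.4] 0.65
well_a
[... 290 characters left out ...]
2
{'t': 1.95, 'q': array([-1.43249263e+00,  5.27510313e-01,  1.43271169e+00,  1.18910736e-05,
        1.18141935e+00, -1.78517677e-01]), 'qd': array([-6.48427214e-04, -7.27086687e-05,  1.54466153e-03,  2.45087868e-03,
       -2.07192897e-03, -2.54614486e-05]), 'tau': array([-1.54763861e-04, -4.42314291e+01, -1.78416145e+01, -2.17938609e-04,
        8.15925014e-04,  4.47378284e-06]), 'tcp_pos': array([ 0.19473304, -0.59385385,  0.25630032]), 'tool_rot': array([ 9.87479599e-01,  1.57746764e-01,  5.98888507e-06, -2.42340701e-05]), 'force': array([0.03226001, 0.11878519, 0.099615  ]), 'ft_torque': array([-1.59706465e-02, -1.22341769e-02, -4.18988144e-05]), 'finger_gap': 1.0038339638291955} 0.025
```

View pics/side0.png

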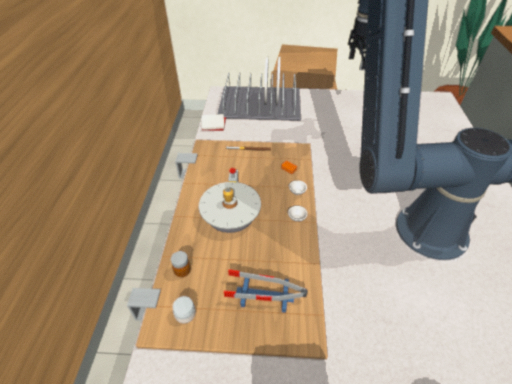

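View pics/top0.png

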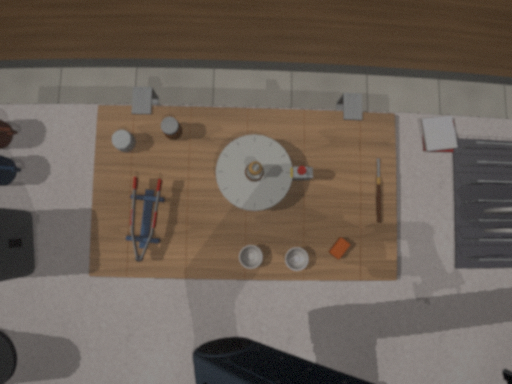

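```bash
cat > a.py <<'E'
from h import *
import pickle
S={}
for n in ["side","top"]:
    s=manip.snapshot(n);S[n]=s
pickle.dump(S,open("S.pkl","wb"))
E
python3 a.py
python3 - <<'E'
import pickle,cv2
S=pickle.load(open("S.pkl","rb"))
t=S["top"]["img"][:,:,::-1];s=S["side"]["img"][:,:,::-1]
a=cv2.resize(t[165:270,110:190],None,fx=5,fy=5,interpolation=cv2.INTER_CUBIC)
b=cv2.resize(t[130:220,210:320],None,fx=5,fy=5,interpolation=cv2.INTER_CUBIC)
cv2.imwrite("pics/c1.png",a);cv2.imwrite("pics/c2.png",b)
cv2.imwrite("pics/c3.png",cv2.resize(s[255:320,215:315],None,fx=7,fy=7,interpolation=cv2.INTER_CUBIC))
cv2.imwrite("pics/c4.png",cv2.resize(s[160:235,190:270],None,fx=7,fy=7,interpolation=cv2.INTER_CUBIC))
E
```

```text
(no output)
```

View pics/c1.png

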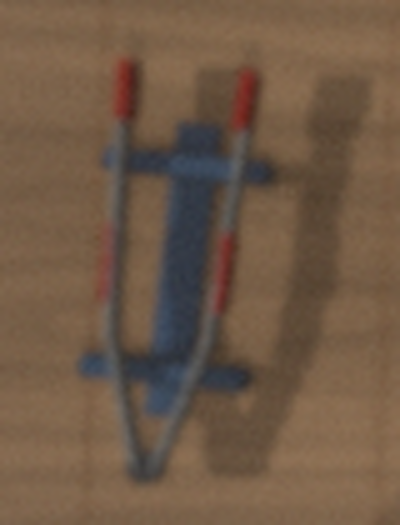

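View pics/c2.png

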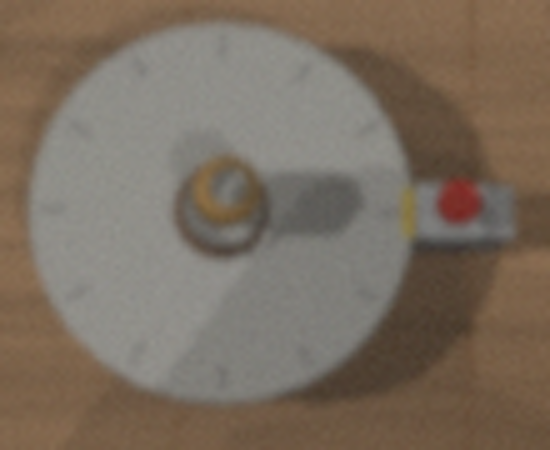

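View pics/c3.png

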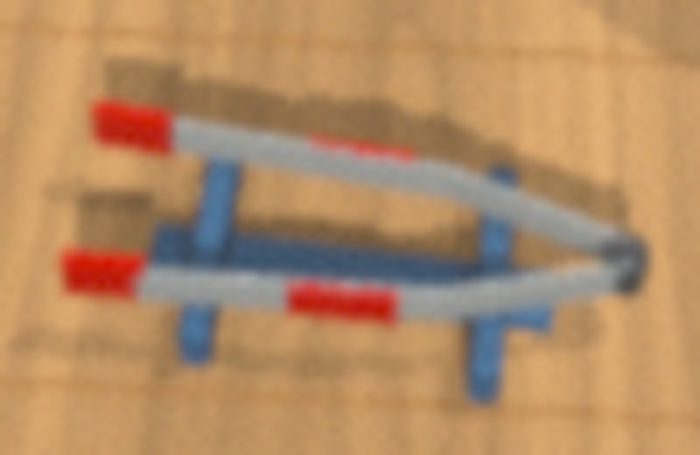

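View pics/c4.png

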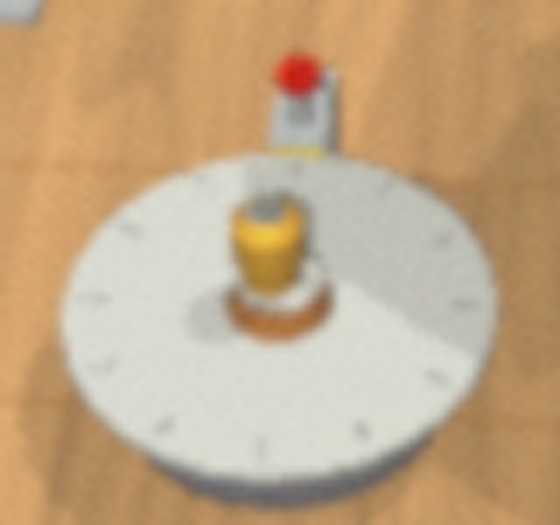

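Run:
```python
from h import *
import pickle
S=pickle.load(open("S.pkl","rb"));t=S["top"];s=S["side"]
def c1(x,y):return ((x+.5)/5-.5+110,(y+.5)/5-.5+165)
def c2(x,y):return ((x+.5)/5-.5+210,(y+.5)/5-.5+130)
def c3(x,y):return ((x+.5)/7-.5+215,(y+.5)/7-.5+255)
def c4(x,y):return ((x+.5)/7-.5+190,(y+.5)/7-.5+160)
p=lambda n,v:print(n,np.round(v,4))
p("wheel top",atz(t,c2(220,212),.070)); p("wheel L",atz(t,c2(28,212),.070));p("wheel R",atz(t,c2(412,212),.070))
p("wheel side",atz(s,c4(278,312),.070))
p("pin top",atz(t,c2(460,199),.106));p("pin side",atz(s,c4(298,72),.106));print(tri([ray(t,c2(460,199)),ray(s,c4(298,72))]))
p("knob top",atz(t,c2(228,185),.125));p("knob side",atz(s,c4(268,207),.125));print(tri([ray(t,c2(228,185)),ray(s,c4(268,207))]))
p("boss top",atz(t,c2(222,212),.085))
p("boss side",atz(s,c4(279,290),.085))
z=.066
for n,a in dict(hinge=(145,468)).items():p(n,atz(t,c1(*a),.062))
p("hinge side",atz(s,c3(625,248),.062))
for n,a in dict(ltip=(125,60),lbase=(125,118),rtip=(250,70),rbase=(241,130)).items():p(n,atz(t,c1(*a),z))
for n,a in dict(rtip=(97,105),ltip=(66,255)).items():p("side "+n,atz(s,c3(*a),z))
z=.062
for n,a in dict(lpadf=(110,228),lpadr=(103,300),rpadf=(232,235),rpadr=(222,313)).items():p(n,atz(t,c1(*a),z))
for n,a in dict(lpf=(288,288),lpr=(396,293),rpf=(312,136),rpr=(412,152)).items():p("side "+n,atz(s,c3(*a),z))
# color blobs
for nm,q in (("top",t),("side",s)):
    h=cv2.cvtColor(q["img"],cv2.COLOR_RGB2HSV);m=((h[...,0]<8)|(h[...,0]>172))&(h[...,1]>150)&(h[...,2]>90)
    n,l,st,c=cv2.connectedComponentsWithStats(m.astype(np.uint8))
    for i in range(1,n):
        if st[i,4]>5 :print(nm,st[i],np.round(c[i],1))
```

```text
wheel top [ 0.6178 -0.0167  0.07  ]
wheel L [0.6158 0.0772 0.07  ]
wheel R [ 0.62   -0.1113  0.07  ]
wheel side [ 0.6188 -0.0123  0.07  ]
pin top [ 0.6213 -0.1295  0.106 ]
pin side [ 0.6204 -0.1277  0.106 ]
(array([ 0.62115522, -0.12979682,  0.10418589]), [np.float64(0.0004158264011924691), np.float64(0.00041582640119254804)])
knob top [ 0.6222 -0.0188  0.125 ]
knob side [ 0.6211 -0.0215  0.125 ]
(array([ 0.62116299, -0.01871666,  0.12791386]), [np.float64(0.0005899982950871021), np.float64(0.0005899982950874036)])
boss top [ 0.6156 -0.0173  0.085 ]
boss side [ 0.6175 -0.0114  0.085 ]
hinge [0.4023 0.2591 0.062 ]
hinge side [0.4027 0.2582 0.062 ]
ltip [0.6012 0.2754 0.066 ]
lbase [0.5726 0.2741 0.066 ]
rtip [0.5974 0.2134 0.066 ]
rbase [0.5678 0.2167 0.066 ]
side rtip [0.5963 0.2135 0.066 ]
side ltip [0.6004 0.275  0.066 ]
lpadf [0.5187 0.2804 0.062 ]
lpadr [0.4835 0.2825 0.062 ]
rpadf [0.5165 0.2201 0.062 ]
rpadr [0.4784 0.2237 0.062 ]
side lpf [0.5215 0.2809 0.062 ]
side lpr [0.4835 0.2805 0.062 ]
side rpf [0.5162 0.2195 0.062 ]
side rpr [0.4792 0.224  0.062 ]
top [299 166   6   8  38] [301.5 169.6]
top [133 177   3  11  28] [134.2 182.5]
top [157 179   4  11  32] [158.4 184.1]
top [155 213   2   8   9] [155.1 216.2]
side [230 168   6   5  24] [232.1 170. ]
side [228 269  11   8  67] [233.3 272.5]
side [224 291  11   7  63] [228.9 293.4]
side [256 296  15   5  59] [263.1 298.1]
```

```bash
cat >> h.py <<'E'
def rows(start,wps):
    # start: (pos, yaw_deg) tool pointing down; wps: list of (pos,yaw,n)
    p=np.array(start[0],float);y=start[1];out=[]
    def Rm(y):
        c,s=np.cos(np.radians(y)),np.sin(np.radians(y));return np.array([[c,s,0],[s,-c,0],[0,0,-1]])
    for q,yy,n in wps:
        q=np.array(q,float)
        for k in range(n):
            tgt=p+(q-p)/(n-k);d=np.round(Rm(y).T@(tgt-p),4);r=round((y-yy)/(n-k),2)
            out.append([*d.tolist(),0,0,r]);p=p+Rm(y)@d;y=y-r
    for i in range(0,len(out),10):print(str(out[i:i+10]).replace(" ",""))
    print("end",np.round(p,4),round(y,2))
def cur():
    s=manip.sense();x=R.from_quat(s["tool_rot"]).as_matrix();return s["tcp_pos"],np.degrees(np.arctan2(x[1,0],x[0,0]))
E
python3 - <<'E'
from h import *
print(cur())
rows(cur(),[((.21,-.575,.25),18.1,1),((.571,-.184,.25),-4.2,9),((.621,-.129,.205),-4.2,2),((.621,-.129,.165),-4.2,2)])
E
```

```text
(array([ 0.19474936, -0.59385074,  0.25630361]), np.float64(18.153812474293456))
[[0.0204,-0.0132,0.0063,0,0,np.float64(0.05)],[0.0516,-0.0288,0.0,0,0,np.float64(2.48)],[0.0503,-0.031,0.0,0,0,np.float64(2.48)],[0.0489,-0.0332,0.0,0,0,np.float64(2.48)],[0.0475,-0.0353,0.0,0,0,np.float64(2.48)],[0.0459,-0.0373,0.0,0,0,np.float64(2.48)],[0.0442,-0.0392,0.0,0,0,np.float64(2.48)],[0.0425,-0.0411,0.0,0,0,np.float64(2.47)],[0.0407,-0.0429,0.0,0,0,np.float64(2.48)],[0.0388,-0.0447,0.0,0,0,np.float64(2.47)]]
[[0.0229,-0.0293,0.0225,0,0,np.float64(0.0)],[0.0229,-0.0292,0.0225,0,0,np.float64(0.0)],[0.0,-0.0,0.02,0,0,np.float64(0.0)],[0.0,-0.0,0.02,0,0,np.float64(0.0)]]
end [ 0.621 -0.129  0.165] -4.2
```

play_rows --steps '[[[0.0204,-0.0132,0.0063,0,0,0.05],[0.0516,-0.0288,0,0,0,2.48],[0.0503,-0.031,0,0,0,2.48],[0.0489,-0.0332,0,0,0,2.48],[0.0475,-0.0353,0,0,0,2.48],[0.0459,-0.0373,0,0,0,2.48],[0.0442,-0.0392,0,0,0,2.48],[0.0425,-0.0411,0,0,0,2.47],[0.0407,-0.0429,0,0,0,2.48],[0.0388,-0.0447,0,0,0,2.47]]]' --fingers 0 --squeeze 40

```text
t: 3.3
tcp_pos: [0.5723, -0.1826, 0.2502]
tool_rot: [0.999, -0.037, 0.0, 0.0]
force: [1.2, -0.9, -0.2]
finger_gap: 0.003
```

play_rows --steps '[[[0.0229,-0.0293,0.0225,0,0,0],[0.0229,-0.0292,0.0225,0,0,0],[0,0,0.02,0,0,0],[0,0,0.02,0,0,0],[0,0,0,0,0,0]]]'

```text
t: 3.92
tcp_pos: [0.6199, -0.1284, 0.1633]
tool_rot: [0.999, -0.036, -0.002, -0.001]
force: [0.5, 0.2, -0.3]
finger_gap: -0.006
```

Run:
```python
from h import *
import pickle
s=manip.snapshot("side");save(s,"s1");w=manip.snapshot("wrist");save(w,"w1")
pickle.dump(w,open("w1.pkl","wb"))
print(cur(),manip.tips_ahead)
c=cv2.imread("pics/s1.png")[100:250,150:350];cv2.imwrite("pics/s1c.png",cv2.resize(c,None,fx=3.5,fy=3.5,interpolation=2))
for n,X in dict(pin=(.621,-.129,.106),knob=(.6215,-.0195,.125),ax=(.618,-.0165,.07)).items(): print(n,proj(w,X).round(1))
```

```text
(array([ 0.62129123, -0.12922368,  0.16543035]), np.float64(-4.2063837058077125)) 0.025
pin [257. 216.]
knob [ 84.9 237.2]
ax [122.5 212.9]
```

View pics/s1c.png

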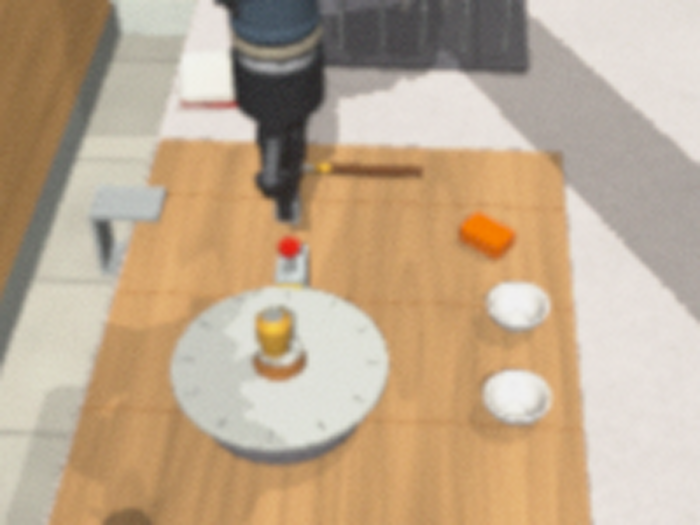

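View pics/w1.png

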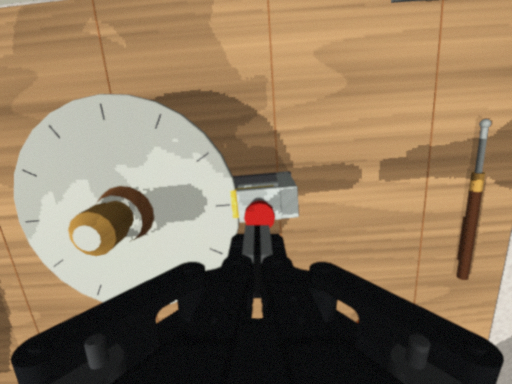

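play_rows --steps '[[[0,0,0.015,0,0,0],[0,0,0.012,0,0,0],[0,0,0.004,0,0,0],[0,0,0.004,0,0,0],[0,0,0.004,0,0,0],[0,0,0.004,0,0,0],[0,0,0.004,0,0,0]]]'

```text
t: 4.9
tcp_pos: [0.6207, -0.129, 0.1181]
tool_rot: [0.999, -0.037, -0.0, 0.0]
force: [-3.5, 0.3, 4.1]
finger_gap: -0.003
```

play_rows --steps '[[[0,0,0.003,0,0,0],[0,0,0.002,0,0,0],[0,0,0.002,0,0,0],[0,0,0,0,0,0]]]'

```text
t: 5.4
tcp_pos: [0.621, -0.129, 0.1111]
tool_rot: [0.999, -0.037, -0.0, 0.0]
force: [-3.8, -0.3, 3.8]
finger_gap: 0.0
```

play_rows --steps '[[[0,0,0.001,0,0,0],[0,0,0.001,0,0,0],[0,0,0.0005,0,0,0],[0,0,0,0,0,0]]]'

```text
t: 5.9
tcp_pos: [0.621, -0.129, 0.111]
tool_rot: [0.999, -0.036, 0.0, 0.0]
force: [-6.2, 1.6, 15.8]
finger_gap: 0.001
```

play_rows --steps '[[[0,0,0.001,0,0,0],[0,0,0,0,0,0]]]'

```text
t: 6.15
tcp_pos: [0.621, -0.1291, 0.1109]
tool_rot: [0.999, -0.036, 0.0, 0.0]
force: [-7.4, 2.1, 19.9]
finger_gap: 0.002
```

play_rows --steps '[[[0,0,-0.02,0,0,0],[0,0,-0.035,0,0,0],[0,0,-0.04,0,0,0]]]' --fingers 1

```text
t: 6.52
tcp_pos: [0.6216, -0.1291, 0.2025]
tool_rot: [0.999, -0.037, 0.0, -0.0]
force: [0.1, -0.3, 0.0]
finger_gap: 0.637
```

Run:
```python
from h import *
s=manip.snapshot("side");save(s,"s2")
w=manip.snapshot("wrist");save(w,"w2")
print(cur(),[proj(s,(.621,-.129,z)).round(1) for z in (.086,.106)],[proj(w,(.621,-.129,z)).round(1) for z in (.086,.106)])
c=cv2.imread("pics/s2.png")[155:255,180:280];cv2.imwrite("pics/s2c.png",cv2.resize(c,None,fx=5,fy=5,interpolation=2))
rows(cur(),[((.55,.0,.24),-4.2,3),((.501,.2,.20),-4.2,4),((.501,.2515,.15),-4.2,2),((.501,.2515,.11),-4.2,1)])
```

```text
(array([ 0.62493366, -0.13027675,  0.20723635]), np.float64(-4.198143337601479)) [array([232.3, 174.2]), array([232. , 169.6])] [array([255.5, 197.1]), array([255.5, 203.6])]
[[-0.0281,-0.0415,-0.0109,0,0,np.float64(0.0)],[-0.0281,-0.0415,-0.0109,0,0,np.float64(0.0)],[-0.0281,-0.0414,-0.011,0,0,np.float64(0.0)],[-0.0159,-0.049,0.01,0,0,np.float64(0.0)],[-0.0159,-0.049,0.01,0,0,np.float64(0.0)],[-0.0158,-0.049,0.01,0,0,np.float64(0.0)],[-0.0159,-0.0489,0.01,0,0,np.float64(0.0)],[-0.0019,-0.0257,0.025,0,0,np.float64(0.0)],[-0.0018,-0.0257,0.025,0,0,np.float64(0.0)],[-0.0,0.0,0.04,0,0,np.float64(0.0)]]
end [0.5011 0.2515 0.11  ] -4.2
```

View pics/s2c.png

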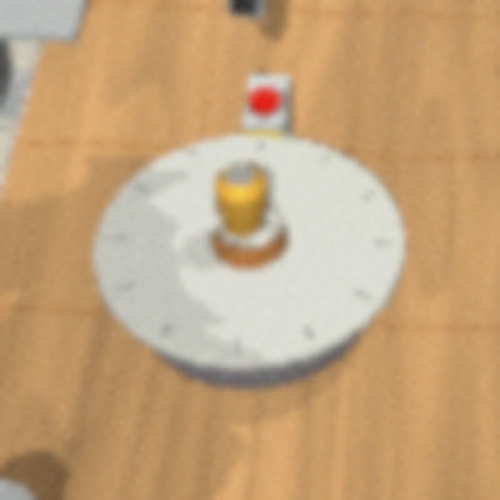

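View pics/w2.png

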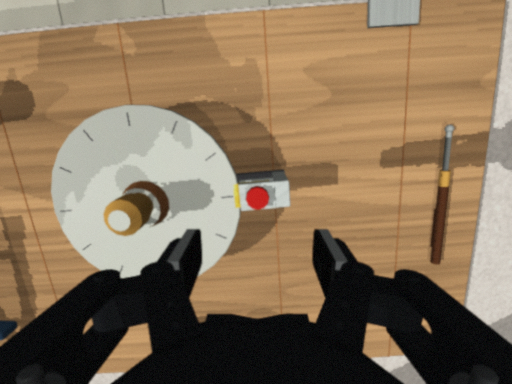

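play_rows --steps '[[[-0.028,-0.0415,-0.011,0,0,0],[-0.028,-0.0415,-0.011,0,0,0],[-0.028,-0.0415,-0.011,0,0,0],[-0.016,-0.049,0.01,0,0,0],[-0.016,-0.049,0.01,0,0,0],[-0.016,-0.049,0.01,0,0,0],[-0.016,-0.049,0.01,0,0,0],[-0.002,-0.0257,0.025,0,0,0],[-0.002,-0.0257,0.025,0,0,0],[0,0,0,0,0,0]]]'

```text
t: 7.88
tcp_pos: [0.4953, 0.2542, 0.1429]
tool_rot: [0.999, -0.035, -0.002, 0.0]
force: [0.7, -0.1, 0.2]
finger_gap: 0.996
```

Run:
```python
from h import *
w=manip.snapshot("wrist");save(w,"w3")
import pickle;pickle.dump(w,open("w3.pkl","wb"))
print(cur())
for n,X in dict(hinge=(.4025,.2587,.062),lp=(.501,.2814,.062),rp=(.498,.2219,.062),ltip=(.6,.275,.066),rtip=(.597,.2135,.066)).items(): print(n,proj(w,X).round(1))
```

```text
(array([0.49611039, 0.25341336, 0.14410909]), np.float64(-4.100075932514548))
hinge [259.1 307.6]
lp [220.8 201.1]
rp [298.9 199.6]
ltip [214.   58.3]
rtip [308.2  56.1]
```

View pics/w3.png

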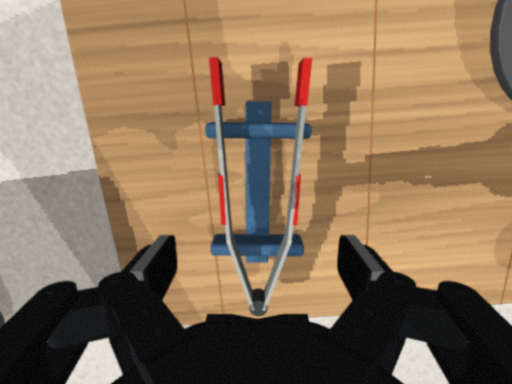

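Run:
```python
from h import *
import pickle
w=pickle.load(open("w3.pkl","rb"))
h=atz(w,(258.7,300),.062);l=atz(w,(214.5,58),.066);r=atz(w,(307,58),.066);print(h,l,r)
m=(l+r)/2;d=m-h;d[2]=0;print(np.linalg.norm(d),np.degrees(np.arctan2(d[1],d[0])))
d/=np.linalg.norm(d);print("pads",m-100*d/1000)
a=[atz(w,p,.062) for p in ((219.5,176),(222,224),(300.5,176),(297.5,224))];print(np.mean(a,0),np.linalg.norm(a[0]-a[1]))
print(cur(),manip.sense()["qd"].round(4))
```

```text
[0.41027934 0.25855196 0.062     ] [0.60013292 0.27464255 0.066     ] [0.59593589 0.21432308 0.066     ]
0.18828145449564648 -4.285364904118588
pads [0.49831398 0.25195522 0.066     ]
[0.49928872 0.25161638 0.062     ] 0.03842967065362627
(array([0.49611039, 0.25341336, 0.14410909]), np.float64(-4.100075932514548)) [-0.0282 -0.0325 -0.0087 -0.0046  0.0085 -0.0035]
```

play_rows --steps '[[[0.003,0.001,0.01,0,0,0],[0,0,0.03,0,0,0],[0,0,0.025,0,0,0],[0,0,0.015,0,0,0],[0,0,0.01,0,0,0],[0,0,0,0,0,0],[0,0,0,0,0,0]]]'

```text
t: 8.8
tcp_pos: [0.5001, 0.2519, 0.0562]
tool_rot: [0.999, -0.037, 0.001, -0.0]
force: [-0.2, 0.8, -0.3]
finger_gap: 0.995
```

play_rows --steps '[[[0,0,0,0,0,0],[0,0,0,0,0,0],[0,0,0,0,0,0],[0,0,0,0,0,0]]]' --fingers 0.67 --squeeze 30

```text
t: 9.3
tcp_pos: [0.5001, 0.252, 0.0565]
tool_rot: [0.999, -0.037, 0.001, -0.0]
force: [-0.2, 0.4, 6.3]
finger_gap: 0.675
```

Run:
```python
from h import *
w=manip.snapshot("wrist");save(w,"w4");s=manip.snapshot("side");save(s,"s4")
print(cur(),manip.sense()["finger_gap"])
cv2.imwrite("pics/s4c.png",cv2.resize(cv2.imread("pics/s4.png")[240:330,200:320],None,fx=6,fy=6,interpolation=2))
```

```text
(array([0.50012649, 0.25204022, 0.05646871]), np.float64(-4.192865708181601)) 0.671563469171328
```

View pics/w4.png

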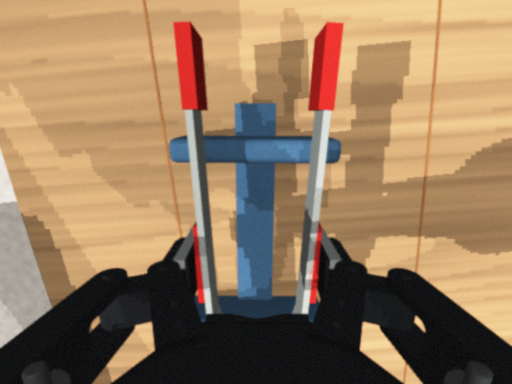

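View pics/s4c.png

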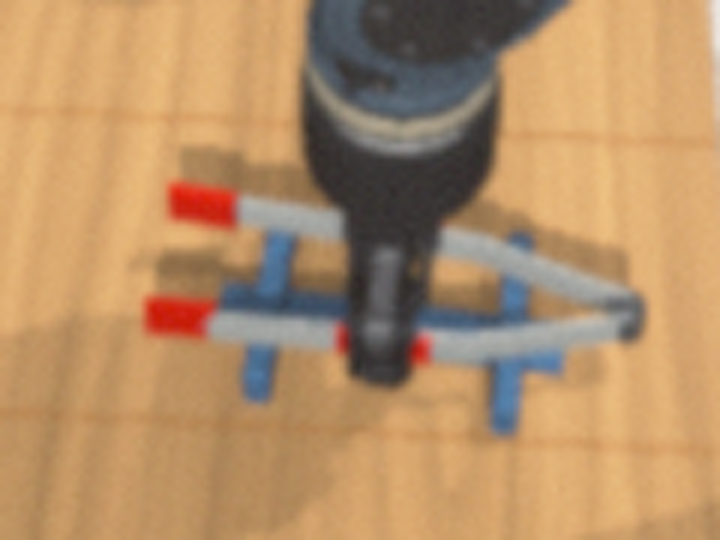

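play_rows --steps '[[[0,0,0,0,0,0],[0,0,0,0,0,0],[0,0,-0.003,0,0,0],[0,0,-0.01,0,0,0],[0,0,-0.015,0,0,0],[0,0,-0.02,0,0,0],[0,0,-0.02,0,0,0],[0,0,0,0,0,0]]]' --fingers 0.65 --squeeze 40

```text
t: 10.4
tcp_pos: [0.5008, 0.2522, 0.1256]
tool_rot: [0.999, -0.037, 0.002, -0.001]
force: [-0.2, 0.3, -0.6]
finger_gap: 0.652
```

Run:
```python
from h import *
import pickle
w=manip.snapshot("wrist");save(w,"w5");s=manip.snapshot("side");save(s,"s5");pickle.dump((w,s),open("s5.pkl","wb"))
print(cur(),manip.sense()["finger_gap"],manip.sense()["force"])
cv2.imwrite("pics/s5c.png",cv2.resize(cv2.imread("pics/s5.png")[230:330,200:320],None,fx=6,fy=6,interpolation=2))
```

```text
(array([0.49941034, 0.25176162, 0.12379053]), np.float64(-4.1977250309955885)) 0.6514256545672525 [ 0.05086656 -0.23244978 -1.48139586]
```

View pics/w5.png

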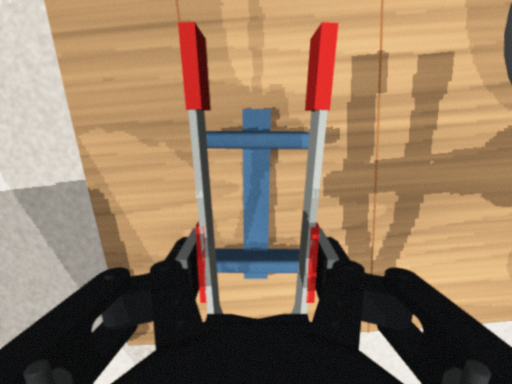

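View pics/s5c.png

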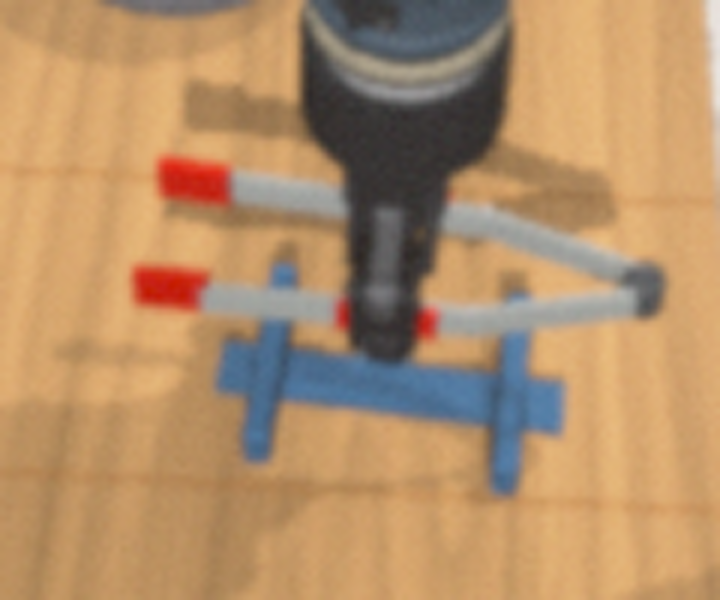

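Run:
```python
from h import *
import pickle
w,s=pickle.load(open("s5.pkl","rb"))
p=np.array([.4994,.2518,.1238]);y=np.radians(-4.2);X=np.array([np.cos(y),np.sin(y),0]);Y=np.array([np.sin(y),-np.cos(y),0])
def c(x,y):return ((x+.5)/6-.5+200,(y+.5)/6-.5+230)
# outer top tip corners  right blade (-y): wrist (337,23), side (160,158); left blade outer tip bottom etc
for a,b in (((337,23),c(161,158)),((181,23),c(135,268))):
    x,e=tri([ray(w,a),ray(s,b)]);d=x-p;print(x.round(4),np.round(e,4),"tool x,y,dz",np.round([d@X,d@Y,d[2]],4))
# project expected: top outer tip corners
print("exp top z rel TCP:", .066-.0565)
for ty in (-.030,.030):
  print(proj(w,p+X*.0995+Y*ty+[0,0,.0095]).round(1),proj(w,p+X*.0845+[0,0,-.0015]).round(1))
# rear inner jaw bottoms
k=np.array([.6215,-.0195,0])
t=k-.0845*X;print("TCP target",t)
print("start",p)
rows((p,-4.2),[((.5,.25,.22),-4.2,3),((t[0],.03,.22),-4.2,5),((t[0],t[1],.20),-4.2,2)])
```

```text
[0.5976 0.2159 0.1318] [0.0003 0.0003] tool x,y,dz [0.1005 0.0287 0.008 ]
[0.6005 0.2712 0.1375] [0.0002 0.0002] tool x,y,dz [ 0.0994 -0.0268  0.0137]
exp top z rel TCP: 0.009500000000000001
[175.2  25.7] [258.1  74.5]
[341.3  25.8] [258.1  74.5]
TCP target [ 0.53722693 -0.01331137  0.        ]
start [0.4994 0.2518 0.1238]
[[0.0002,0.0006,-0.0321,0,0,0.0],[0.0003,0.0006,-0.0321,0,0,0.0],[0.0002,0.0006,-0.032,0,0,0.0],[0.0107,0.0433,0.0,0,0,0.0],[0.0106,0.0433,0.0,0,0,0.0],[0.0107,0.0433,0.0,0,0,0.0],[0.0106,0.0434,0.0,0,0,0.0],[0.0107,0.0433,-0.0,0,0,0.0],[0.0016,0.0216,0.01,0,0,0.0],[0.0015,0.0216,0.01,0,0,0.0]]
end [ 0.5372 -0.0133  0.2   ] -4.2
```

play_rows --steps '[[[0,0,-0.032,0,0,0],[0,0,-0.032,0,0,0],[0,0.0015,-0.032,0,0,0],[0.0107,0.0433,0,0,0,0],[0.0107,0.0433,0,0,0,0],[0.0107,0.0433,0,0,0,0],[0.0107,0.0433,0,0,0,0],[0.0107,0.0433,0,0,0,0],[0.002,0.0216,0.01,0,0,0],[0.002,0.0216,0.01,0,0,0]]]'

```text
t: 11.75
tcp_pos: [0.5372, -0.014, 0.1983]
tool_rot: [0.999, -0.037, -0.001, -0.0]
force: [-0.4, -0.2, -1.2]
finger_gap: 0.65
```

play_rows --steps '[[[0,0,0,0,0,0],[0,0,0,0,0,0],[0,0,0,0,0,0]]]'

```text
t: 12.12
tcp_pos: [0.5377, -0.012, 0.1997]
tool_rot: [0.999, -0.036, 0.0, -0.0]
force: [0.1, -0.4, -0.9]
finger_gap: 0.651
```

Run:
```python
from h import *
import pickle
w=manip.snapshot("wrist");save(w,"w6");s=manip.snapshot("side");save(s,"s6");pickle.dump((w,s),open("s6.pkl","wb"))
print(cur(),manip.sense()["finger_gap"],manip.sense()["force"])
print(proj(w,(.6215,-.0195,.125)))
cv2.imwrite("pics/s6c.png",cv2.resize(cv2.imread("pics/s6.png")[130:250,170:310],None,fx=5,fy=5,interpolation=2))
```

```text
(array([ 0.53782107, -0.01212565,  0.19979145]), np.float64(-4.12814922491999)) 0.6526599476961524 [-0.34042997  0.53879498 -0.36288067]
[259.17643362  88.90366838]
```

View pics/w6.png

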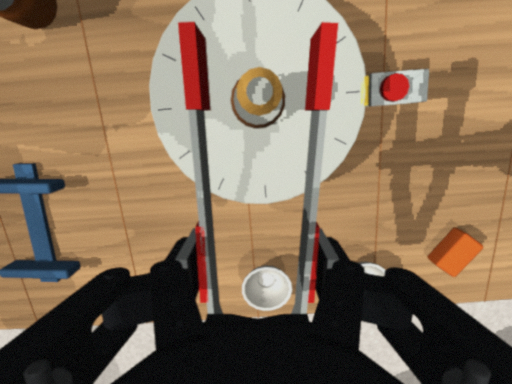

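View pics/s6c.png

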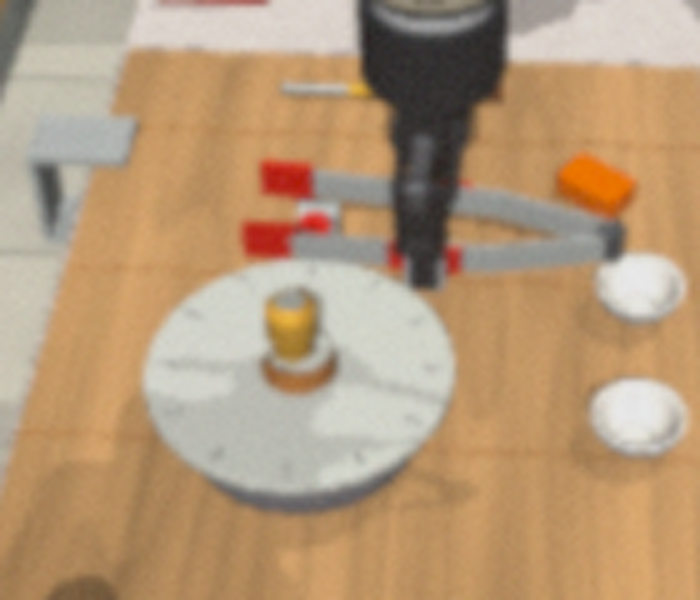

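Run:
```python
from h import *
import pickle
w,s=pickle.load(open("s6.pkl","rb"))
cv2.imwrite("pics/w6c.png",cv2.resize(cv2.imread("pics/w6.png")[15:135,170:350],None,fx=4.4,fy=4.4,interpolation=2))
p,yw=cur();y=np.radians(yw);X=np.array([np.cos(y),np.sin(y),0]);Y=np.array([np.sin(y),-np.cos(y),0])
for uv,z in (((262,91),.125),((260,92),.119),((259.5,91.5),.119)):
    k=atz(w,uv,z);d=k-p;print(k.round(4),d@X,d@Y)
for uv,z in (((181,23),.0105),((337,23),.0105),((208,109),-.0115),((308,110),-.0115)):
    k=atz(w,uv,p[2]+z)-p;print(k@X,k@Y)
h=cv2.cvtColor(w["img"],cv2.COLOR_RGB2HSV);m=(h[...,0]>10)&(h[...,0]<25)&(h[...,1]>140)&(h[...,2]>120)
m[:,:225]=0;m[:,295:]=0;m[:60]=0;m[130:]=0
print(cv2.connectedComponentsWithStats(m.astype(np.uint8))[2:])
```

```text
[ 0.6201 -0.0213  0.125 ] 0.08267684392357152 0.0032141178267331544
[ 0.62  -0.02   0.119] 0.08253855134527675 0.0019419075372421443
[ 0.6204 -0.0197  0.119 ] 0.082863344268902 0.0015974015612978956
0.09794735754394926 -0.026579589984151122
0.0979757897019867 0.027872607520431397
0.069574218664114 -0.02223172891339962
0.06917574200043689 0.02307198321067087
(array([[     0,      0,    512,    384, 195729],
       [   236,     68,     46,     47,    876],
       [   232,    100,      1,      3,      3]], dtype=int32), array([[255.49112804, 191.95368596],
       [257.56278539,  90.44063927],
       [232.        , 101.        ]]))
```

View pics/w6c.png

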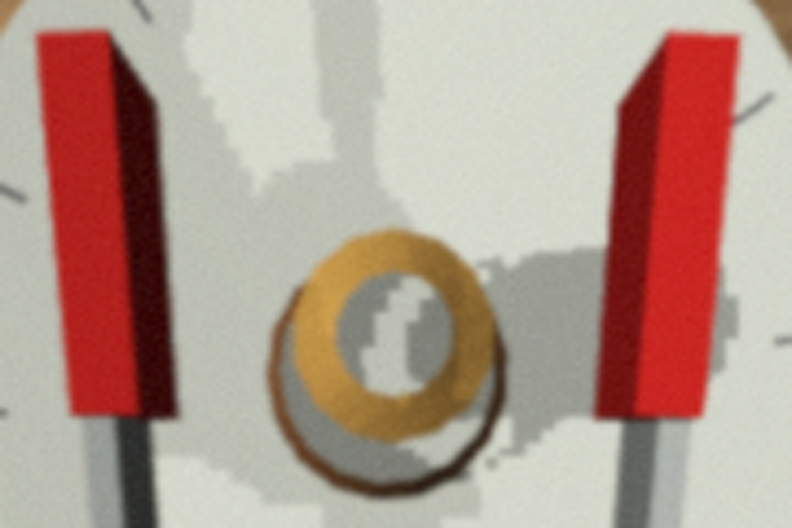

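play_rows --steps '[[[0,0.001,0.01,0,0,0],[0,0,0.02,0,0,0],[0,0,0.02,0,0,0],[0,0,0.01,0,0,0],[0,0,0,0,0,0]]]'

```text
t: 12.85
tcp_pos: [0.5372, -0.0137, 0.1387]
tool_rot: [0.999, -0.037, -0.001, -0.0]
force: [-0.2, -0.5, 0.2]
finger_gap: 0.653
```

Run:
```python
from h import *
w=manip.snapshot("wrist");save(w,"w7")
print(cur(),manip.sense()["finger_gap"],manip.sense()["force"])
```

```text
(array([ 0.53772323, -0.01387841,  0.1393551 ]), np.float64(-4.1913411183615965)) 0.6493281939448842 [0.43320043 0.6879344  0.29275304]
```

View pics/w7.png

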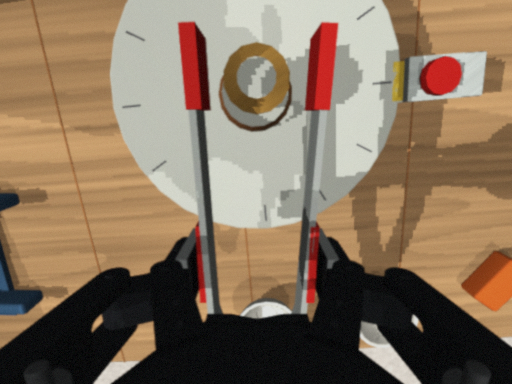

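play_rows --steps '[[[0,0,0.01,0,0,0],[0,0,0.01,0,0,0],[0,0,0.009,0,0,0],[0,0,0,0,0,0],[0,0,0,0,0,0]]]'

```text
t: 13.52
tcp_pos: [0.5378, -0.0139, 0.1105]
tool_rot: [0.999, -0.037, 0.0, -0.0]
force: [0.8, 0.2, -0.2]
finger_gap: 0.649
```

Run:
```python
from h import *
w=manip.snapshot("wrist");save(w,"w8");s=manip.snapshot("side");save(s,"s8")
print(cur(),manip.sense()["finger_gap"],manip.sense()["force"])
cv2.imwrite("pics/s8c.png",cv2.resize(cv2.imread("pics/s8.png")[130:250,170:310],None,fx=5,fy=5,interpolation=2))
```

```text
(array([ 0.53795469, -0.01398813,  0.11076881]), np.float64(-4.200830088554857)) 0.6485683353550932 [-0.36235222  0.07741305 -1.60284483]
```

View pics/w8.png

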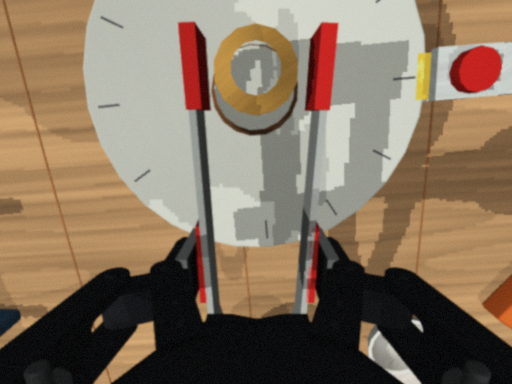

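View pics/s8c.png

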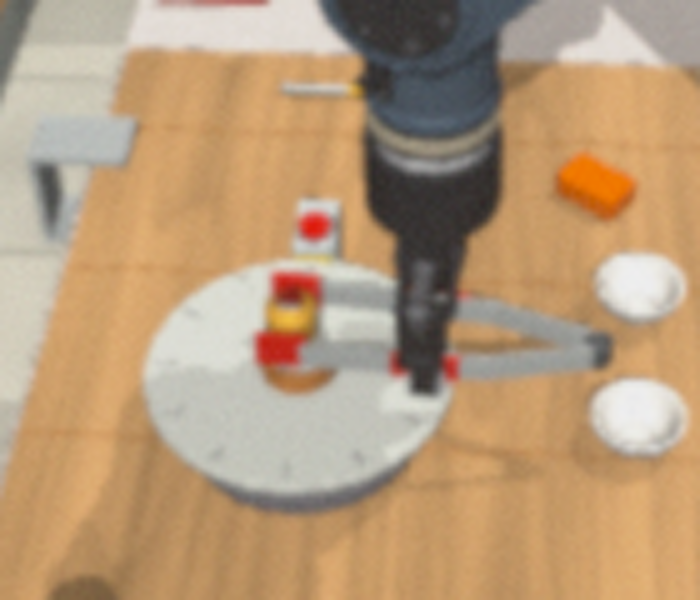

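play_rows --steps '[[[0,-0.0007,0,0,0,0],[0,0,0,0,0,0],[0,0,0,0,0,0]]]' --fingers 0.59

```text
t: 14.0
tcp_pos: [0.5378, -0.0132, 0.1106]
tool_rot: [0.999, -0.037, 0.0, 0.0]
force: [-0.4, -0.2, -0.3]
finger_gap: 0.592
```

play_rows --steps '[[[0,0,0,0,0,0],[0,0,0,0,0,0],[0,0,0,0,0,0],[0,0,0,0,0,0],[0,0,0,0,0,0]]]' --fingers 0.45 --squeeze 45

```text
t: 14.62
tcp_pos: [0.5377, -0.0132, 0.1105]
tool_rot: [0.999, -0.037, 0.0, -0.0]
force: [0.1, 0.2, 0.5]
finger_gap: 0.567
```

Run:
```python
from h import *
w=manip.snapshot("wrist");save(w,"w9")
print(cur(),manip.sense()["finger_gap"],manip.sense()["force"])
```

```text
(array([ 0.53774411, -0.01323042,  0.11053645]), np.float64(-4.197573535332818)) 0.5653235940738174 [ 0.01233956 -0.15224659  0.31744525]
```

View pics/w9.png

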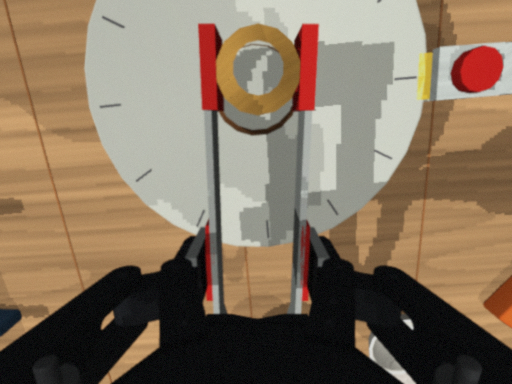

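play_rows --steps '[[[0,0,-0.003,0,0,0],[0,0,-0.007,0,0,0],[0,0,-0.01,0,0,0],[0,0,-0.01,0,0,0],[0,0,-0.012,0,0,0],[0,0,-0.012,0,0,0],[0,0,-0.012,0,0,0],[0,0,-0.009,0,0,0],[0,0,-0.005,0,0,0],[0,0,0,0,0,0]]]'

```text
t: 15.92
tcp_pos: [0.5378, -0.0133, 0.1908]
tool_rot: [0.999, -0.037, 0.0, 0.0]
force: [-0.5, -0.8, -0.8]
finger_gap: 0.561
```

play_rows --steps '[[[0,0,0,0,0,0],[0,0,0,0,0,0],[0,0,0,0,0,0],[0,0,0,0,0,0]]]'

```text
t: 16.42
tcp_pos: [0.5376, -0.0132, 0.1903]
tool_rot: [0.999, -0.037, -0.0, -0.0]
force: [1.0, -0.5, -1.1]
finger_gap: 0.567
```

Run:
```python
from h import *
w=manip.snapshot("wrist");save(w,"w10");s=manip.snapshot("side");save(s,"s10")
print(cur(),manip.sense()["finger_gap"],manip.sense()["force"],manip.sense()["t"])
cv2.imwrite("pics/s10c.png",cv2.resize(cv2.imread("pics/s10.png")[110:250,170:310],None,fx=4.2,fy=4.2,interpolation=2))
o=proj(s,(.6215,-.0195,.125));n=proj(s,(.6215,-.0195,.205));print("knob top expected",o,n)
for r in manip.pinpoint("knob",s)[:2]:print(r["point"],r["score"], "exp underside",proj(s,(.6215,-.0195,.165)))
```

```text
(array([ 0.5377119 , -0.0132174 ,  0.19044424]), np.float64(-4.196128215924317)) 0.5634854806895709 [-0.79458273  0.53030485 -0.81874451] 16.525
knob top expected [227.63009538 189.62149365] [225.9743981  169.21168691]
[228.7, 177.6] 0.64 exp underside [226.82664825 179.7137766 ]
[183.7, 272.9] 0.34 exp underside [226.82664825 179.7137766 ]
```

View pics/s10c.png

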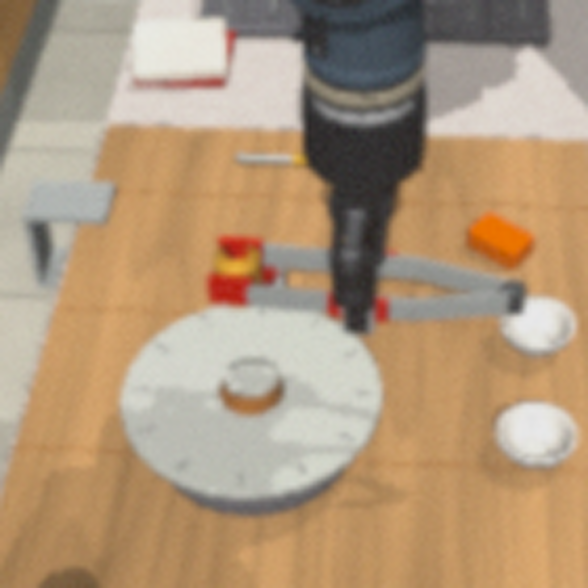

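View pics/w10.png

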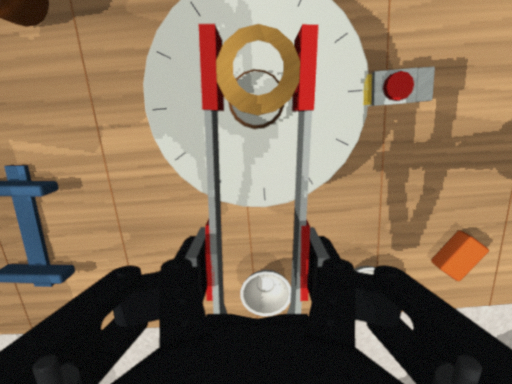

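```bash
python3 -c "
from h import *
print(manip.sign_off())"
```

```text
the job is handed in; nothing more can be done
None
```

The job is done and handed in at about 16.5 s of the 48 s allowed. `sign_off` gave no verdict.

- **Pin:** I pushed it down with the closed fingertips until it stopped. The push force rose from about 4 N to 20 N, with the fingertips at 0.086 m, which is the seated height. The side view afterwards showed the red head sitting on the fork.
- **Tongs:** I picked them up level by the pads and lowered the open jaws over the knob. The robot's own fingers stayed about 85 mm from the knob.
- **Knob:** The jaws closed on its belly. Pad width measured about 48 mm against the 49 mm expected with the knob between the jaws. I then lifted it 80 mm straight up (TCP from 0.1105 to 0.190 m).

In the last pictures the knob is upright in the jaws above the bare boss and the grip width is unchanged. The wells, block and jar look undisturbed where they show. The burnisher is partly hidden. I did not check the tin again after the first pictures, but the arm did not pass near it. The network placed the knob's underside about 3 pixels from where I expected it, within its usual error. No check failed.

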